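Lay the vial in the clamp and counter-hold the hidden bolt

ROBOT

A 6-joint arm with a two-finger parallel gripper is mounted at the origin on a cart in front of the work surface, level with it; the furniture and walls round the work are solid. World frame = base frame: x ahead of the robot, y to its left, z up, the work surface at z = 0. Lengths are in m, angles in rad, forces in N, time in s.
With the tool pointing down it reaches from about 0.425 to 0.95 m from the base axis. Payload 3.5 kg.
Tool frame: the origin (TCP) lies midway between the tips of the shut fingers; the grasp point (between the pads) lies 19 mm behind it; z points along the fingers, y is the line along which they close (so a half turn about z gives the same grasp; the last joint's range is limited). The gripper opens to 85 mm and grips with 20 to 120 N. Pads are 22 mm wide; open, the fingers measure 114 mm over their backs; the gripper's body (76 mm by 85 mm) begins 54 mm behind the grasp point. The pads swing forward as they close: fully open they stand 13 mm farther back than shut.
Start: joints at [-1.435, 0.286, 1.577, -0, 1.279, -0.15], TCP at [0.19, -0.648, 0.231] pointing down, gripper open.
Joint ranges: [-2.77, 2.77], [-0.9, 2.22], [0.21, 2.48], [-1.53, 4.67], [0.24, 2.81], [-2.84, 2.84]. Speed limits (rad/s): [2.79, 2.79, 3.14, 3.14, 3.14, 3.14].

INTERFACE

Orientations are given as a unit quaternion [x, y, z, w].
In Python, from plant import get_state, read_camera, ctrl gives the robot as it stands.
- The arm moves only by the shell command python3 -m crank 'ROWS' [FORCE]. ROWS is JSON, a list of rows, each a list of 3 entries, a list of its own where there are three numbers: the shift along the tool's x, y, z in mm, then the turn about the tool's z in degrees, then the closure in counts, from 0 (fully open) to 255 (shut). In form: [[[tx, ty, tz], yaw, claw], ...]. A call has 1 to 10 rows; each row is the pose to reach, as a shift and turn from the pose commanded when the call began, along the tool's axes at that moment; what a row does not reach only later rows make up. A row lasts 1/10 s, in which the tool goes at most 50 mm and 8.59 degrees, less where a joint would pass 70% of its speed; a pose out of reach is approached as far as the arm can. A call with a gripper value outside its range is refused whole. The fingers move at their own pace and stop on an object; FORCE is the grip in N (left out, the last holds). Time passes only in rows, so rows that repeat a pose let the fingers close. It gives the time, the measured TCP pose, the force, the opening and the grip force at its end, in the units of the state.
- get_state(): the state, without advancing time (a new reading comes with each control period).
- read_camera(name): name is "side" or "top" or "wrist"; returns a dict with "frame" (480x640x3 uint8, blue, green, red), "range_z" (480x640 float32, m along the optical axis (not along the pixel's ray), 0 where there is no reading), "vfov" (degrees; the focal length in pixels is half the picture's height over the tangent of half this angle, whatever the lens; pixels are square), "cx", "cy" (the principal point, pixels), "k1" (the pictures are not rectified: a ray, as slopes to the right and down, at radius r is drawn at 1 + k1 r^2 times it, then the intrinsics apply), "origin" and "orientation" of the camera in the world. Camera axes: x right, y down, z forward; pixel columns grow to the right and rows downward; lengths in m; the calibration is good to about 2 mm. A picture is of the moment at which its call begins.
- ctrl.sign_off(): hands the job in; it is judged then, once.
The state is a dict: "time": time; "qpos": joint angles; "dq": joint speeds; "joint_efforts": joint torques, N m; "eef_pos": TCP position; "tcp_rot": TCP orientation; "contact_force": force on the tool from outside, world axes, zero at the start; "wrist_torque": the same for the moment, N m; "opening": opening from 0.0 (shut) to 1.0 (fully open); "finger_force": force on a finger pad.
Only numpy, scipy, OpenCV 4.12 (cv2) and the standard library are available. Lean on these libraries where they do the work, as an engineer would, in place of code of your own. Each camera call takes 0.05 s, during which the arm holds its last target. There are 200 camera calls.

TASK

Pick up the tall glass vial that stands on the bench, lay it on its side across both white saddles of the clamp fixture, and let go of it. Then reach down into the narrow gap behind the fixture's upright bracket, pinch the hexagonal bolt head that is turning slowly there, and hold it from turning so that the nut on the front can tighten; finish while still gripping the stopped head, do not let go. Leave the vial lying in its saddles and the jar, the dish and the calculator where they are.

Things in the scene. Friction and masses are not known exactly. Their poses are not given: they have to be found in the camera images.
- vial_mid (a point): Centre (half-way up) of the tall glass vial with black cap, 96 long, 22 in diameter; its sides grip 20 across, like a square bar along its own x and y. About 60 g. z runs along it from foot to cap (cap: last 14). It stands upright on the bench at the start, centre 48 above it.
- fixture: Clamp fixture, fixed to the bench. Origin on the bench below the bracket's front face; x level from the saddles through the bracket to the bolt head (about away from the robot), y level along the bracket, z up. Base plate x -130 to 65, y -75 to 75, 12 thick. Bracket: upright plate x 0 to 8, y -60 to 60, top z 105. In front of it the nut drive and bolt end reach to x -31, z 97.
- cradle (a point): Where the vial's centre belongs, at fixture x -94, y 0, z 75; same axes as the fixture; the vial lies along y, either way round. White U-shaped saddles at y -34 and +34, each 12 thick: floor 40 long in x and 10 below here, two horns to 4 above here with 28 between them. Between the saddles (y -28 to 28) all is clear down to the base plate for fingers on both sides of the vial.
- bolt_head (a point): Hexagonal steel bolt head behind the bracket, 24 across flats, 20 long; origin its centre, at fixture x 31, y 0, z 75. Turns about its x (= fixture x). It sits in the middle of a gap 46 wide in x, from the bracket (top z 105) to a back wall (y -60 to 60, top z 94), floor z 12, open above and at both y ends. A 26 bush fills bracket to head. Fingers enter straight down and close along y.
- clamp_bolt (a joint): Bolt angle, rad, growing. At 0 two flats stand upright facing fixture +y and -y; the same again every 1.047. The nut drive drags the bolt round steadily at about 0.4 rad/s with 0.03 N m while nothing holds it; fingers closing on it at any angle square it up.
- stain_jar: White screw-cap jar, 60 in diameter, 76 high, standing on the bench; origin at the centre of its underside. Bystander.
- petri_dish: Covered clear dish, 57 in diameter, 14 high, on the bench; origin at the centre of its underside. Bystander.
- calculator: Black pocket calculator, 68 x 118 x 11, flat on the bench; origin at the centre of its underside. Bystander.
There are look-alikes about, which are no part of the job. What is shaped like the part that bears vial_mid but blue or purple is not meant.

How it is judged:
On the way:
1. the vial lies in both saddles and has been let go (distance between vial_mid and cradle below 0.018 m and angle between the z axis of vial_mid and the y axis of cradle, either way round below 0.15 rad and linear speed of vial below 0.02 m/s and contact force between each of the arm, the fingers and vial below 0.05 N), for 0.2 s.
At the end, for the whole second after the job is handed in: Vial at rest on its side in both saddles, centre within 18 mm of the cradle point (6 mm in height), axis within 0.15 rad, untouched; fingers grip the bolt head with over 4 N, grasp point within 20 mm of its centre, and the bolt turns slower than 0.04 rad/s (all of step 1 and z of vial_mid in the frame of cradle between -0.006 and 0.006 m and contact force between anything else and vial above 0.1 N and distance between the grasp point and bolt_head below 0.02 m and contact force between the fingers and clamp_bolt above 4 N and velocity of joint clamp_bolt between -0.04 and 0.04 rad/s); the arm keeps its last pose, push and grip.
It fails at once if the jar was disturbed (distance of stain_jar from where it was at the start of the episode above 0.02 m).
It fails at once if the dish was disturbed (distance of petri_dish from where it was at the start of the episode above 0.02 m).
It fails at once if the calculator was disturbed (distance of calculator from where it was at the start of the episode above 0.02 m).
It also fails if it takes over 51 s, if anything falls off the work surface, if the arm or the gripper's body presses on something with over 40 N, if the wrist force passes 120 N, or if a joint passes its speed limit or range.

## Working session

There is one attempt and no reset: what is moved stays moved. The work goes in short steps, Python scripts to look and compute and a shell command to move; the robot and the scene stay as the last step left them, time stands still between calls to the robot, and variables do not carry over. Pictures are saved under pics/ and viewed, at most 15 in all, crops included, and the job is handed in when it is done.

```bash
ls; mkdir -p pics
cat > h.py <<'E'
import numpy as np, cv2
from scipy.spatial.transform import Rotation as R
from plant import get_state, read_camera, ctrl
def cam(n):
    c=read_camera(n); c['f']=240/np.tan(np.radians(c['vfov'])/2); c['R']=R.from_quat(c['orientation']).as_matrix(); c['o']=np.array(c['origin']); return c
def ray(c,uv):
    uv=np.atleast_2d(uv).astype(float); K=np.array([[c['f'],0,c['cx']],[0,c['f'],c['cy']],[0,0,1]])
    s=cv2.undistortPointsIter(uv.reshape(-1,1,2),K,np.array([c['k1'],0,0,0.]),None,None,(3,100,1e-9)).reshape(-1,2)
    return np.c_[s,np.ones(len(s))]@c['R'].T
def onz(c,uv,z):
    d=ray(c,uv); return c['o']+d*((z-c['o'][2])/d[:,2])[:,None]
def pts(c,uv):
    uv=np.atleast_2d(uv).astype(int); return c['o']+ray(c,uv)*c['range_z'][uv[:,1],uv[:,0]][:,None]
E
python3 - <<'E'
from h import *
for n in ['side','top']:
    c=cam(n); cv2.imwrite(f'pics/{n}0.png',c['frame']); np.save(f'{n}0.npy',c,allow_pickle=True); print(n,c['o'],c['R'].round(3).tolist(),c['f'],c['k1'])
s=get_state(); print(s['eef_pos'],s['tcp_rot'],s['time'])
print(R.from_quat(s['tcp_rot']).as_matrix().round(3))
E
```

```text
pics
side [ 0.23122287 -0.9596602   0.6544044 ] [[0.953, -0.129, 0.275], [-0.303, -0.465, 0.832], [0.02, -0.876, -0.482]] 485.73009788423235 0.002364111670324372
top [0.38992821 0.03441731 1.30979963] [[-0.014, -0.99, 0.137], [-1.0, 0.013, -0.007], [0.005, -0.138, -0.99]] 542.4585580785954 -0.14869703629020994
[ 0.19022537 -0.64704263  0.23008496] [ 9.89810037e-01  1.42390317e-01  1.02097750e-05 -1.04343877e-03] 0.1
[[ 0.959  0.282 -0.   ]
 [ 0.282 -0.959  0.002]
 [ 0.    -0.002 -1.   ]]
```

View pics/top0.png

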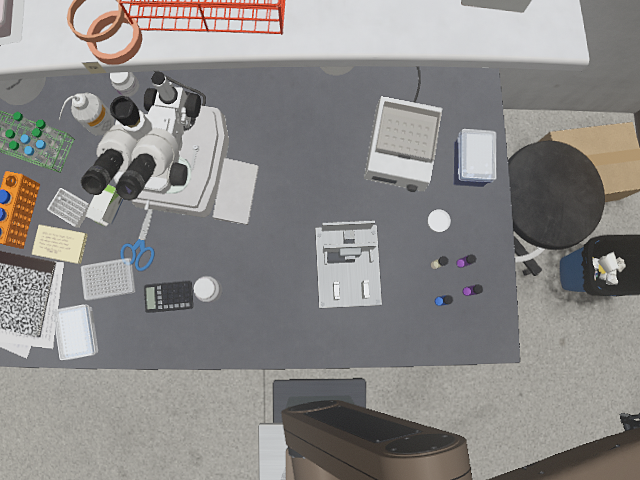

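View pics/side0.png

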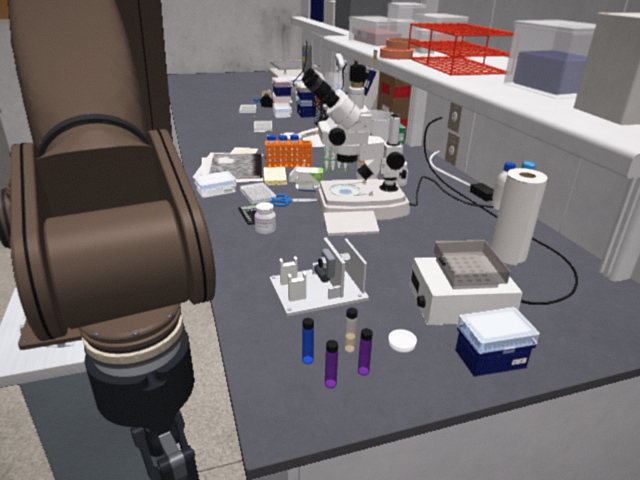

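Candidates for the vial: top image (438,263) clear/tan with a black cap, (442,300) blue, (472,291) purple and (465,262) purple. In the side image the clear one is at (351,330). Only the clear one fits, because blue and purple are excluded. The fixture is at about (349,265) top, the jar at (205,289), the dish at (439,220) and the calculator at (168,297). Next I'll measure and check an enlarged crop.

Run:
```python
from h import *
c=np.load('top0.npy',allow_pickle=True).item(); s=np.load('side0.npy',allow_pickle=True).item()
a=cv2.resize(c['frame'][210:320,300:500],(800,440),interpolation=cv2.INTER_CUBIC)
b=cv2.resize(s['frame'][230:400,260:430],(510,510),interpolation=cv2.INTER_CUBIC)
im=np.zeros((600,800,3),np.uint8); im[:330,:600]=cv2.resize(a,(600,330)); im[330:600,:270]=cv2.resize(b,(270,270)); 
im[330:600,300:700]=cv2.resize(s['frame'][235:316,265:385],(400,270),interpolation=cv2.INTER_CUBIC)
cv2.imwrite('pics/crop.png',im)
u,v=np.meshgrid(np.arange(300,500),np.arange(205,320)); uv=np.c_[u.ravel(),v.ravel()]; P=pts(c,uv)
def rect(n,m):
    q=P[m]; r=cv2.minAreaRect((q[:,:2]*1000).astype(np.float32)); print(n,m.sum(),np.round(r,1) if 0 else r,'zmed',np.median(q[:,2]).round(4))
fx=uv[:,0]<400; z=P[:,2]
print('bench z',np.median(z[z<.006]))
rect('base',fx&(z>.009)&(z<.016))
rect('bracket',fx&(z>.102)&(z<.112))
rect('wall',fx&(z>.090)&(z<.097)&(uv[:,1]<240))
h=fx&(z>.073)&(z<.084)&(uv[:,1]>270)
rect('horns',h)
m=(~fx)&(z>.085)&(z<.105)
k=cv2.connectedComponents(m.reshape(u.shape).astype(np.uint8))
for i in range(1,k[0]):
    j=k[1].ravel()==i; print('vial',j.sum(),uv[j].mean(0),P[j].mean(0))
```

```text
bench z 9.634884416653833e-05
base 2876 ((522.180419921875, -77.30083465576172), (194.59112548828125, 182.17527770996094), 1.7758759260177612) zmed 0.0123
bracket 167 ((553.194580078125, -60.60063934326172), (19.99473762512207, 117.29690551757812), 1.9420108795166016) zmed 0.1051
wall 135 ((595.09375, -58.700477600097656), (40.272789001464844, 119.15013122558594), 2.0751802921295166) zmed 0.0933
horns 52 ((460.7384338378906, -63.64217758178711), (39.16053771972656, 77.82416534423828), 2.627274990081787) zmed 0.079
vial 72 [443.23611111 260.68055556] [ 0.52146434 -0.27314839  0.09555749]
vial 74 [470.71621622 259.05405405] [ 0.52421606 -0.33756765  0.09532164]
vial 69 [477.39130435 288.71014493] [ 0.45614846 -0.34991981  0.09484583]
vial 72 [447.58333333 299.01388889] [ 0.43429134 -0.27951691  0.0950646 ]
```

View pics/crop.png

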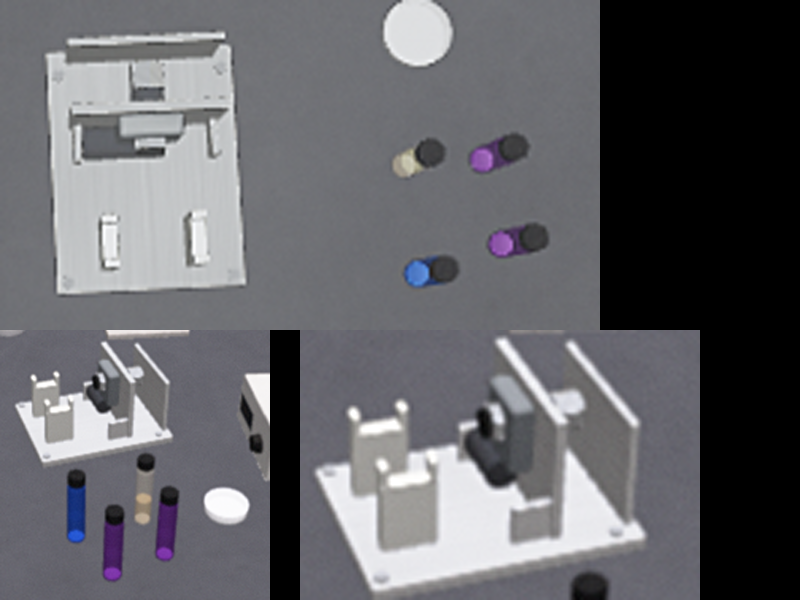

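The crop confirms it: the clear vial with the tan content and black cap sits at crop (430,155), and the others are blue or purple. Vial is at (0.521, -0.273) and the fixture origin at about (0.555, -0.060), yaw about 2°.

The tool can't tilt, so the plan is:
- Grip the vial high with its closing line along world x.
- Tip it on its foot toward +y.
- Regrasp it lying down.

```bash
cat >> h.py <<'E'
def go(x,y,z,head):
    s=get_state(); M=R.from_quat(s['tcp_rot']).as_matrix(); p=np.array(s['eef_pos'])
    h=np.degrees(np.arctan2(M[1,0],M[0,0])); t=(h-head+180)%360-180
    print('t',round(s['time'],2),'tcp',(p*1000).round(1),'head',h.round(1),'shift',(M.T@(np.array([x,y,z])-p)*1000).round(1),'yaw',round(t,1))
E
python3 -c "
from h import *
go(.5214,-.2732,.20,90)
c=np.load('top0.npy',allow_pickle=True).item(); print(onz(c,[[439,220],[205,289]],.014))"
```

```text
t 0.1 tcp [ 190.2 -647.   230.1] head 16.4 shift [ 423.1 -265.3   30.8] yaw -73.6
[[ 0.63075351 -0.28811027  0.014     ]
 [ 0.46987708  0.28245585  0.014     ]]
```

```bash
python3 -m crank '[[[42,-27,3],-8,0],[[84,-53,6],-16,0],[[127,-80,9],-24,0],[[169,-106,12],-32,0],[[212,-133,15],-40,0],[[254,-159,18],-48,0],[[296,-186,21],-56,0],[[338,-212,24],-64,0],[[381,-239,28],-70,0],[[423,-265,31],-73.6,0]]' 25; python3 -m crank '[[[0,0,0],0,0],[[0,0,0],0,0],[[0,0,0],0,0]]'
python3 - <<'E'
from h import *
c=cam('wrist'); cv2.imwrite('pics/w1.png',c['frame'])
go(.5214,-.2732,.055,90); print(get_state()['qpos'])
u,v=np.meshgrid(np.arange(0,640,2),np.arange(0,480,2)); uv=np.c_[u.ravel(),v.ravel()]; P=pts(c,uv)
m=(P[:,2]>.085)&(P[:,2]<.105)&(c['range_z'][uv[:,1],uv[:,0]]>0)
k,l,st,ce=cv2.connectedComponentsWithStats(m.reshape(u.shape).astype(np.uint8))
for i in range(1,k):
    if st[i,4]>30: j=l.ravel()==i; print(st[i,4],uv[j].mean(0),P[j].mean(0).round(4),((P[j].max(0)+P[j].min(0))/2).round(4))
E
```

```text
time: 1.1
eef_pos: [0.5218, -0.2725, 0.1997]
tcp_rot: [0.706, 0.708, -0.0, -0.0]
contact_force: [0.5, -0.4, 0.2]
opening: 0.998
finger_force: 0.0
time: 1.4
eef_pos: [0.5205, -0.275, 0.2001]
tcp_rot: [0.708, 0.707, -0.0, -0.0]
contact_force: [0.5, -0.7, -0.2]
opening: 0.992
finger_force: 0.0
t 1.45 tcp [ 520.3 -275.5  200.2] head 89.9 shift [  2.3   1.1 145.2] yaw -0.1
[-6.59058842e-01  1.25812400e-01  1.82267565e+00 -3.44332704e-04
  1.19340711e+00 -6.56775927e-01]
235 [335.01276596 229.4212766 ] [ 0.5244 -0.2733  0.0951] [ 0.525  -0.274   0.0912]
248 [194.63709677 240.62903226] [ 0.4373 -0.2806  0.0947] [ 0.4365 -0.2815  0.0914]
216 [339.34259259 323.7037037 ] [ 0.5275 -0.3377  0.0942] [ 0.5274 -0.3395  0.0909]
340 [624.67647059 344.58235294] [ 0.7302 -0.3603  0.0857] [ 0.7322 -0.3602  0.086 ]
220 [236.9        340.05454545] [ 0.4593 -0.35    0.0942] [ 0.459  -0.3519  0.0914]
```

```bash
python3 -m crank '[[[2,2.5,0],0,0],[[2,2.5,45],0,0],[[2,2.5,90],0,0],[[2,2.5,130],0,0],[[2,2.5,150],0,0],[[2,2.5,150],0,120],[[2,2.5,150],0,230],[[2,2.5,150],0,230],[[2,2.5,150],0,230],[[2,2.5,150],0,230]]' 25; python3 -m crank '[[[0,0,0],0,230],[[0,0,0],0,230]]'; python3 -c "
from h import *
c=cam('side');cv2.imwrite('pics/s1.png',cv2.resize(c['frame'][200:420,200:460],(780,660)[:2])[:600]); go(0.523,-.27,.05,90)"
```

```text
time: 2.45
eef_pos: [0.5247, -0.2735, 0.0526]
tcp_rot: [0.707, 0.707, 0.0, 0.002]
contact_force: [-0.5, 0.1, 4.1]
opening: 0.263
finger_force: 24.6
time: 2.65
eef_pos: [0.5247, -0.2735, 0.0526]
tcp_rot: [0.707, 0.707, 0.0, 0.002]
contact_force: [-0.8, 0.5, 6.6]
opening: 0.261
finger_force: 24.8
t 2.7 tcp [ 524.7 -273.6   52.6] head 90.0 shift [ 3.6 -1.7  2.6] yaw -0.0
```

View pics/s1.png

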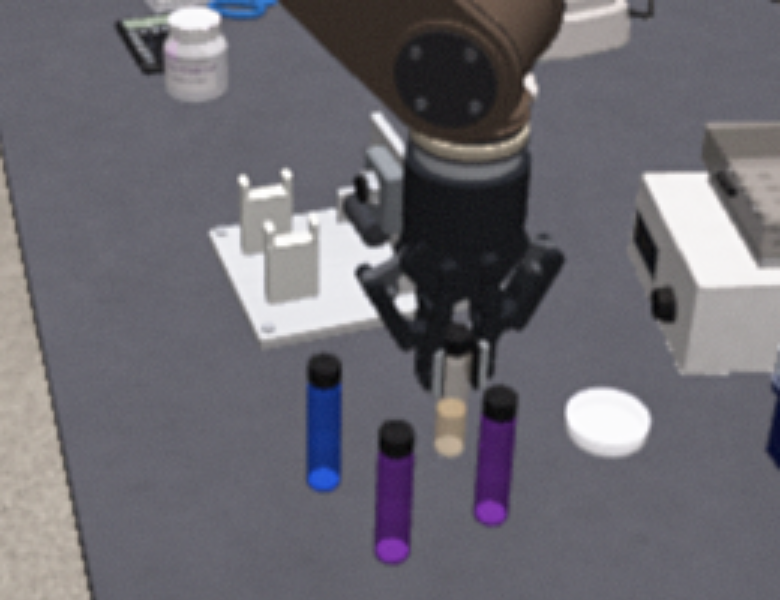

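The vial is gripped by its upper part and standing upright, with the foot at (450,450) in the view. Now I'll tip it along an arc about its foot, pressing down slightly.

```bash
python3 -m crank '[[[3,0,0.5],0,230],[[6,0,0.5],0,230],[[12,0,0.5],0,230],[[18,0,1],0,230],[[24,0,2],0,230],[[30,0,4],0,230],[[36,0,6],0,230],[[42,0,9],0,230],[[47,0,11],0,230],[[47,0,11],0,230]]' 20;  python3 -c "
from h import *
c=cam('side');cv2.imwrite('pics/s2.png',cv2.resize(c['frame'][250:420,240:440],(600,510))); go(0.523,-.27,.05,90)"
```

```text
time: 3.7
eef_pos: [0.5261, -0.2267, 0.044]
tcp_rot: [0.707, 0.707, 0.0, 0.003]
contact_force: [-3.3, 1.8, 16.3]
opening: 0.233
finger_force: 27.7
t 3.75 tcp [ 526.1 -226.7   44.1] head 90.0 shift [-43.3  -3.1  -5.8] yaw 0.0
```

View pics/s2.png

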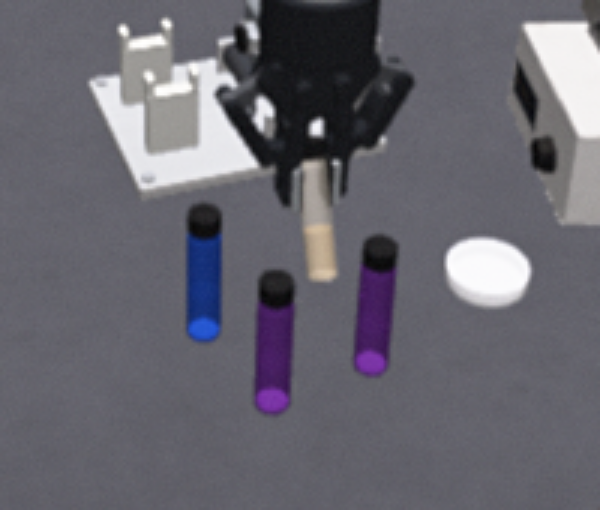

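The vial is leaning away from the camera with its foot still planted at (322,275), so I'll continue the arc.

```bash
python3 -m crank '[[[5,0,3.5],0,230],[[10,0,7.5],0,230],[[14,0,12],0,230],[[18,0,16.5],0,230],[[22,0,21.5],0,230],[[25,0,27],0,230],[[27.5,0,32],0,230],[[29,0,36],0,230],[[29,0,36],0,230]]' 20;  python3 -c "
from h import *
c=cam('side');cv2.imwrite('pics/s3.png',cv2.resize(c['frame'][220:390,240:440],(600,510))); go(0.523,-.27,.05,90)"
```

```text
time: 4.65
eef_pos: [0.525, -0.1959, 0.0045]
tcp_rot: [0.707, 0.707, 0.001, 0.001]
contact_force: [1.2, 1.8, 3.3]
opening: 0.227
finger_force: 25.8
t 4.7 tcp [ 524.8 -196.1    4.5] head 90.0 shift [-73.9  -1.7 -45.5] yaw 0.0
```

View pics/s3.png

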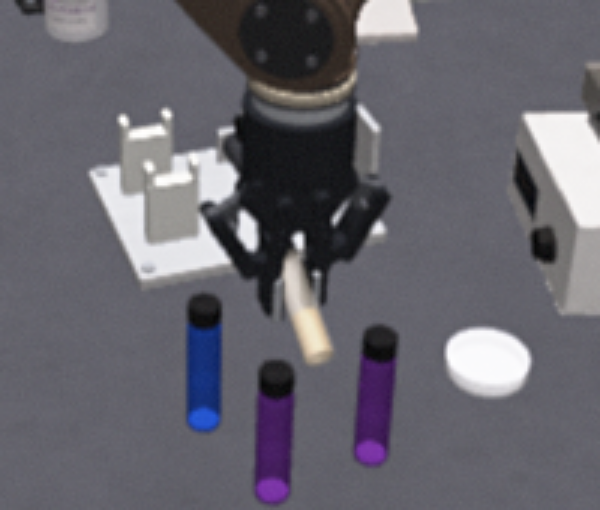

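Almost horizontal. I'll release it, rise and look from above.

```bash
python3 -m crank '[[[0,0,0],0,120],[[0,0,0],0,80],[[0,0,0],0,50],[[0,0,0],0,30],[[0,0,-40],0,0],[[-10,0,-80],0,0],[[-20,0,-120],0,0],[[-20,0,-160],0,0],[[-20,0,-160],0,0],[[-20,0,-160],0,0]]';  cat > v.py <<'E'
from h import *
c=cam('wrist');cv2.imwrite('pics/w2.png',c['frame'])
u,v=np.meshgrid(np.arange(0,640),np.arange(0,480)); uv=np.c_[u.ravel(),v.ravel()]; P=pts(c,uv)
m=(P[:,2]>.013)&(P[:,2]<.045)&(P[:,0]>.46)&(P[:,0]<.59)&(P[:,1]>-.31)&(P[:,1]<-.14)
k,l,st,ce=cv2.connectedComponentsWithStats(m.reshape(u.shape).astype(np.uint8))
for i in range(1,k):
    if st[i,4]>300:
        q=P[l.ravel()==i]; print(st[i],cv2.minAreaRect((q[:,:2]*1000).astype(np.float32)),q[:,2].mean(),q[:,2].max(),q[:,:2].mean(0))
go(.52,-.22,.05,90)
E
python3 v.py
```

```text
time: 5.7
eef_pos: [0.524, -0.217, 0.1646]
tcp_rot: [0.707, 0.707, 0.0, 0.001]
contact_force: [-0.9, -0.4, -0.5]
opening: 1.002
finger_force: 0.0
[ 314  132   30  136 3878] ((524.1854858398438, -206.87051391601562), (20.98459815979004, 96.43724822998047), 0.5362197756767273) 0.01864595312503212 0.022862936863680572 [ 0.52449551 -0.20500382]
t 5.75 tcp [ 523.  -216.3  162.7] head 90.0 shift [ -3.7  -2.9 112.7] yaw -0.0
```

View pics/w2.png

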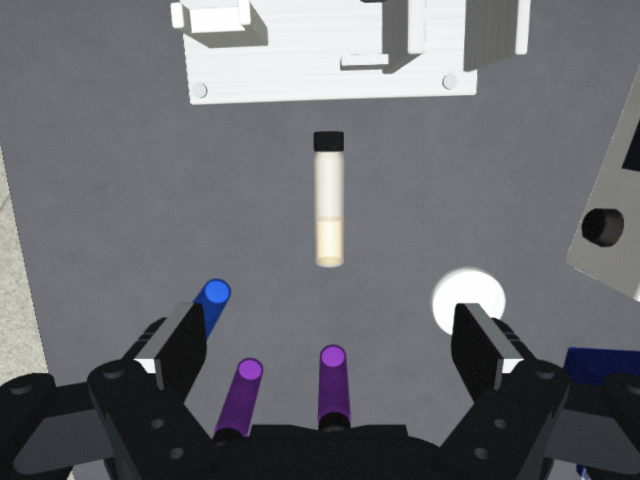

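The vial lies along world y with its centre at pixel (330,198), which is (0.524, -0.207). The dish (468,300) and the purple and blue vials are undisturbed. Now I'll regrasp it at the centre.

```bash
python3 -m crank '[[[9.5,1,0],0,0],[[9.5,1,50],0,0],[[9.5,1,100],0,0],[[9.5,1,140],0,0],[[9.5,1,157],0,0],[[9.5,1,157],0,120],[[9.5,1,157],0,230],[[9.5,1,157],0,230],[[9.5,1,157],0,230],[[9.5,1,157],0,230]]' 40; python3 -m crank '[[[0,0,0],0,230],[[0,0,-40],0,230],[[0,0,-80],0,230],[[0,0,-120],0,230],[[0,0,-155],0,230],[[0,0,-155],0,230],[[0,0,-155],0,230]]'
python3 - <<'E'
from h import *
go(.4607,-.0637,.15,92)
c=cam('wrist'); cv2.imwrite('pics/w3.png',c['frame'])
c2=cam('side'); cv2.imwrite('pics/s4.png',c2['frame'])
a=cv2.resize(c['frame'],(400,300)); b=cv2.resize(c2['frame'][200:380,260:440],(400,400)); im=np.zeros((400,800,3),np.uint8); im[:300,:400]=a; im[:,400:]=b; cv2.imwrite('pics/w3s.png',im)
E
```

```text
time: 6.75
eef_pos: [0.5259, -0.2078, 0.0083]
tcp_rot: [0.707, 0.707, 0.0, 0.002]
contact_force: [0.5, -0.6, -0.5]
opening: 0.218
finger_force: 39.9
time: 7.45
eef_pos: [0.5247, -0.2072, 0.1621]
tcp_rot: [0.707, 0.707, 0.0, 0.001]
contact_force: [0.4, 0.4, -2.0]
opening: 0.219
finger_force: 40.0
t 7.45 tcp [ 524.7 -207.2  162.1] head 90.0 shift [143.5 -64.1  11.9] yaw -2.0
```

View pics/w3s.png

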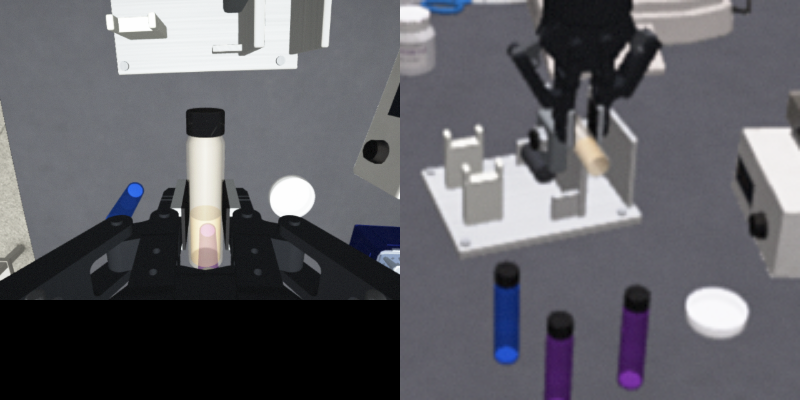

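The vial is held level and centred: cap at (205,120) in the left half, and level at (585,150) in the right. I'll move near the cradle and measure the saddles from close by.

```bash
python3 -m crank '[[[10,-16,0],-0.5,230],[[20,-32,0],-1,230],[[30,-48,-5],-1.5,230],[[40,-62,-8],-2,230],[[45,-64,-8],-2,230],[[45,-64,-8],-2,230],[[45,-64,-8],-2,230]]'
cat > sad.py <<'E'
from h import *
c=cam('wrist'); cv2.imwrite('pics/w4.png',c['frame'])
u,v=np.meshgrid(np.arange(0,640),np.arange(0,480)); uv=np.c_[u.ravel(),v.ravel()]; P=pts(c,uv)
def comps(n,m,mn=60):
    k,l,st,ce=cv2.connectedComponentsWithStats(m.reshape(u.shape).astype(np.uint8))
    for i in range(1,k):
        if st[i,4]>mn:
            q=P[l.ravel()==i]; r=cv2.minAreaRect((q[:,:2]*1000).astype(np.float32)); print(n,st[i,4],ce[i].round(),[np.round(t,1).tolist() for t in r],'z',q[:,2].mean().round(4))
z=P[:,2]; near=(P[:,0]>.4)&(P[:,0]<.66)&(P[:,1]>-.16)&(P[:,1]<.05)
comps('horn',near&(z>.075)&(z<.084)&(P[:,0]<.5))
comps('floor',near&(z>.06)&(z<.069)&(P[:,0]<.5))
comps('brk',near&(z>.101)&(z<.109))
comps('wall',near&(z>.09)&(z<.098)&(P[:,0]>.58))
comps('base',near&(z>.009)&(z<.015),2000)
go(.4607,-.0637,.15,92)
E
python3 sad.py
```

```text
time: 8.25
eef_pos: [0.4607, -0.1621, 0.1686]
tcp_rot: [0.695, 0.719, -0.0, -0.0]
contact_force: [-0.6, 0.7, -0.4]
opening: 0.22
finger_force: 40.0
horn 244 [309. 125.] [[448.0, -98.5], [6.0, 11.6], 1.7] z 0.0785
horn 246 [372. 126.] [[481.8, -97.8], [5.9, 11.6], 3.1] z 0.0785
floor 615 [341.   5.] [[462.6, -34.7], [39.8, 4.4], 2.1] z 0.0642
floor 1066 [341. 125.] [[465.3, -98.4], [29.5, 11.8], 2.1] z 0.0647
brk 3415 [547.  89.] [[561.8, -79.3], [9.5, 83.5], 1.6] z 0.1042
wall 1504 [630. 123.] [[614.1, -82.6], [7.7, 73.4], 3.9] z 0.0927
base 28336 [381.  97.] [[525.2, -77.1], [195.3, 120.5], 2.1] z 0.0117
t 8.3 tcp [ 460.9 -162.2  168.8] head 92.0 shift [98.5  3.2 18.8] yaw -0.0
```

View pics/w4.png

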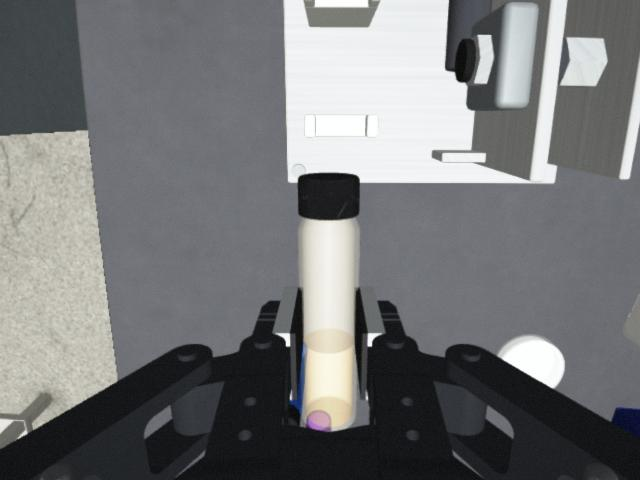

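The near saddle horns are at (309,125) and (372,126), which puts the cradle at about (0.4637, -0.0642) with yaw 2.1°. The wrist camera agrees with the arm's own grasp position.

```bash
python3 -m crank '[[[25,2,0],0,230],[[50,4,0],0,230],[[75,6,0],0,230],[[98,6,0],0,230],[[98,6,25],0,230],[[98,6,50],0,230],[[98,6,70],0,230],[[98,6,70],0,230],[[98,6,70],0,230]]'
python3 - <<'E'
from h import *
go(.4637,-.0642,.0735,92.1)
c=cam('wrist'); c2=cam('side'); c3=cam('top')
im=np.zeros((600,800,3),np.uint8); im[:360,:480]=cv2.resize(c['frame'],(480,360)); im[:300,480:]=cv2.resize(c2['frame'][220:320,240:347],(320,300),interpolation=3)
im[360:,:480]=cv2.resize(c3['frame'][205:325,270:510],(480,240),interpolation=3); cv2.imwrite('pics/m5.png',im)
E
```

```text
time: 9.2
eef_pos: [0.4635, -0.0641, 0.0994]
tcp_rot: [0.695, 0.719, -0.0, -0.0]
contact_force: [0.0, 0.0, -0.1]
opening: 0.224
finger_force: 40.0
t 9.2 tcp [463.5 -64.1  99.4] head 92.0 shift [-0.1  0.2 25.9] yaw -0.1
```

View pics/m5.png

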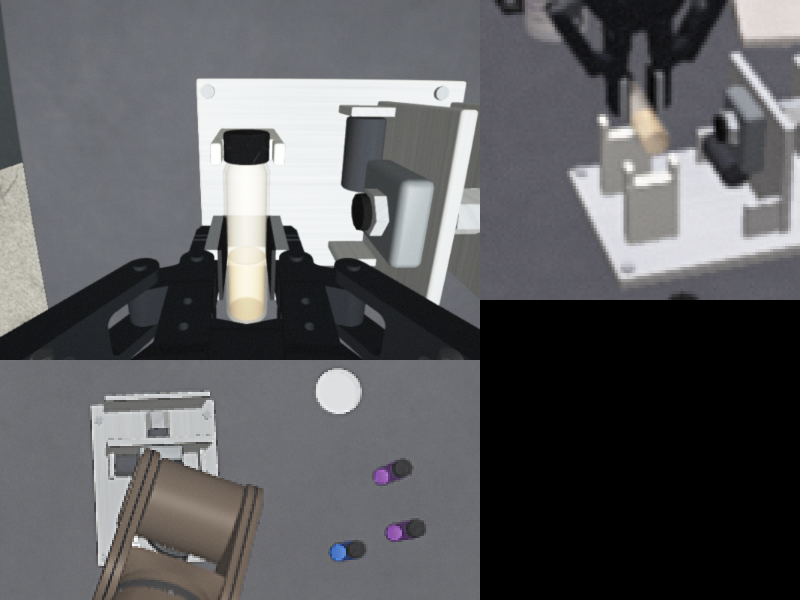

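The cap is centred between the far horns (216 to 280 in the wrist view), so I'll lower it.

```bash
python3 -m crank '[[[0,0,8],0,230],[[0,0,16],0,230],[[0,0,21],0,230],[[0,0,24],0,230],[[0,0,25.5],0,230],[[0,0,25.5],0,230]]'
```

```text
time: 9.95
eef_pos: [0.4631, -0.0638, 0.0736]
tcp_rot: [0.695, 0.719, -0.0, -0.0]
contact_force: [0.6, 0.2, -0.9]
opening: 0.221
finger_force: 40.0
```

```bash
python3 -m crank '[[[0,0,1],0,230],[[0,0,2],0,230],[[0,0,2],0,230]]'; python3 -m crank '[[[0,0,0],0,180],[[0,0,0],0,150],[[0,0,0],0,120],[[0,0,0],0,110],[[0,0,-10],0,110],[[0,0,-40],0,110],[[0,0,-80],0,110],[[0,0,-120],0,110],[[0,0,-120],0,110],[[0,0,-120],0,110]]'
cat >> sad.py <<'E'
comps('vial',(z>.08)&(z<.095)&near&(P[:,0]<.5))
go(.586,-.0597,.2,2.1)
E
python3 sad.py
```

```text
time: 10.25
eef_pos: [0.4636, -0.064, 0.0731]
tcp_rot: [0.695, 0.719, -0.0, -0.0]
contact_force: [-2.9, 0.4, 5.6]
opening: 0.224
finger_force: 40.8
time: 11.25
eef_pos: [0.4639, -0.0641, 0.1936]
tcp_rot: [0.695, 0.719, 0.001, 0.002]
contact_force: [-0.7, -0.8, 0.3]
opening: 0.569
finger_force: 0.0
horn 2352 [327. 219.] [[463.3, -63.1], [21.9, 96.3], 2.6] z 0.0814
horn 192 [300. 174.] [[445.8, -31.1], [5.7, 12.0], 1.4] z 0.0783
horn 193 [355. 174.] [[479.7, -29.8], [5.7, 11.9], 3.1] z 0.0783
horn 158 [302. 277.] [[448.0, -98.5], [5.5, 11.8], 1.7] z 0.0783
horn 166 [353. 277.] [[482.0, -97.4], [6.0, 12.0], 2.1] z 0.0783
floor 110 [307. 170.] [[449.3, -29.5], [7.1, 13.1], 26.4] z 0.0649
floor 128 [348. 170.] [[475.7, -28.5], [13.5, 7.5], 65.0] z 0.0647
floor 93 [307. 267.] [[449.3, -98.5], [7.7, 12.6], 6.9] z 0.0645
floor 115 [348. 267.] [[480.3, -97.6], [12.5, 7.7], 88.0] z 0.0645
brk 2967 [496. 231.] [[561.7, -60.9], [9.2, 119.7], 2.1] z 0.1042
wall 2202 [573. 226.] [[614.1, -59.3], [8.0, 119.3], 1.7] z 0.093
base 22380 [379. 185.] [[524.7, -62.2], [195.1, 150.2], 2.0] z 0.0117
t 11.3 tcp [462.9 -63.8 191.8] head 92.0 shift [ 0.1 -2.2 41.8] yaw -0.0
vial 4431 [327. 224.] [[463.4, -63.3], [20.0, 96.8], 2.6] z 0.084
t 11.3 tcp [462.9 -63.8 191.8] head 92.0 shift [ -0.2 123.2  -8.2] yaw 89.9
```

View pics/w4.png

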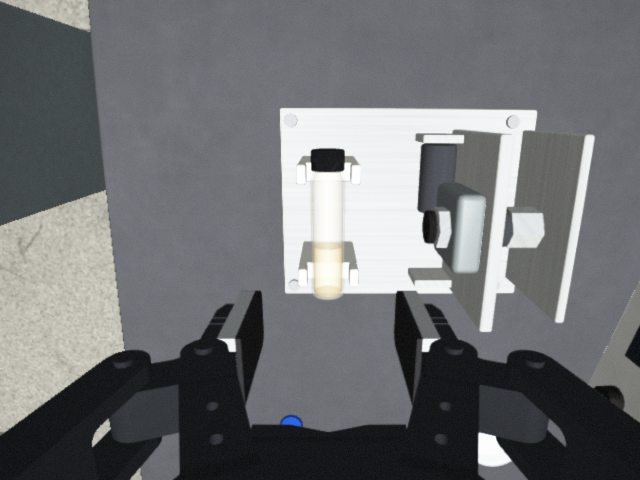

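The vial lies in both saddles: cap at (328,160), foot at (328,293), centre (0.4634, -0.0633), which is about 1 mm from the cradle. Next is the bolt head, seen at (525,228). Its estimated position is (0.588, -0.060).

```bash
python3 -m crank '[[[0,14,0],8.5,60],[[0,28,0],17,0],[[0,42,0],25.5,0],[[0,56,0],34,0],[[0,70,0],42.5,0],[[0,84,0],51,0],[[0,98,0],59.5,0],[[0,112,0],68,0],[[-0.5,125.5,0],76.5,0],[[-0.5,125.5,0],85,0]]'; python3 -m crank '[[[0,0,0],5,0],[[0,0,0],5,0],[[0,0,0],5,0]]'
cat > b.py <<'E'
from h import *
go(.588,-.060,.055,2.1); M=R.from_quat(get_state()['tcp_rot']).as_matrix()
c=cam('wrist'); cv2.imwrite('pics/w6.png',c['frame']); print('cam in tool',M.T@(c['o']-np.array(get_state()['eef_pos'])))
u,v=np.meshgrid(np.arange(0,640),np.arange(0,480)); uv=np.c_[u.ravel(),v.ravel()]; P=pts(c,uv); z=P[:,2]
def comps(n,m,mn=60):
    k,l,st,ce=cv2.connectedComponentsWithStats(m.reshape(u.shape).astype(np.uint8))
    for i in range(1,k):
        if st[i,4]>mn:
            q=P[l.ravel()==i]; r=cv2.minAreaRect((q[:,:2]*1000).astype(np.float32)); print(n,st[i,4],ce[i].round(),[np.round(t,1).tolist() for t in r],'z',q[:,2].mean().round(4),q[:,2].max().round(4))
near=(P[:,0]>.54)&(P[:,0]<.64)&(P[:,1]>-.13)&(P[:,1]<.01)
comps('brk',near&(z>.101)&(z<.109)); comps('wall',near&(z>.09)&(z<.098)&(P[:,0]>.6)); comps('head',near&(z>.074)&(z<.09)&(P[:,0]>.57)&(P[:,0]<.606))
E
python3 b.py
```

```text
time: 12.3
eef_pos: [0.5886, -0.0598, 0.1892]
tcp_rot: [0.998, 0.058, -0.002, -0.001]
contact_force: [-0.4, -0.4, 0.3]
opening: 1.002
finger_force: 0.0
time: 12.6
eef_pos: [0.5877, -0.0598, 0.1901]
tcp_rot: [1.0, 0.018, -0.002, -0.0]
contact_force: [-0.1, 0.1, -0.3]
opening: 1.0
finger_force: 0.0
t 12.6 tcp [587.7 -59.8 190.1] head 2.1 shift [  0.7   0.3 135.1] yaw -0.0
cam in tool [ 0.06914825  0.00157359 -0.1418666 ]
brk 2832 [325. 284.] [[561.8, -61.2], [8.8, 120.1], 2.0] z 0.1044 0.1067
wall 2231 [327. 193.] [[614.6, -59.6], [6.4, 119.9], 1.9] z 0.0934 0.0959
head 2035 [327. 236.] [[584.8, -60.5], [30.1, 26.9], 1.1] z 0.0841 0.0889
```

View pics/w6.png

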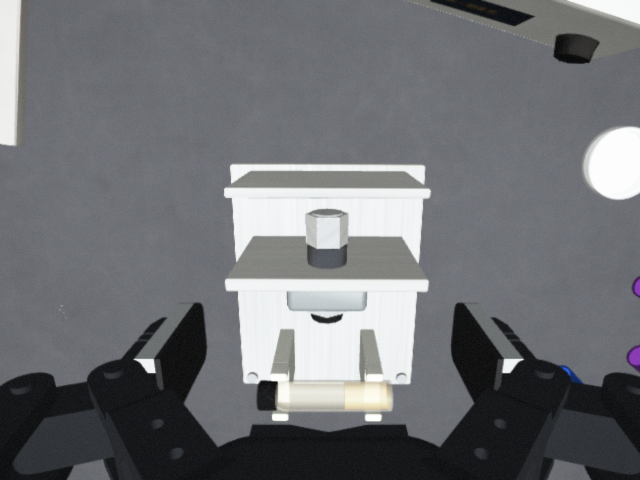

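The head is at (327,236), between the bracket edge (325,284) and the wall edge (327,193), so the tool is already centred over it. Going straight down.

```bash
python3 -m crank '[[[0.5,0.5,35],0,0],[[0.5,0.5,70],0,0],[[0.5,0.5,100],0,0],[[0.5,0.5,120],0,0],[[0.5,0.5,130],0,0],[[0.5,0.5,135],0,0],[[0.5,0.5,135],0,0],[[0.5,0.5,135],0,0]]'; python3 -m crank '[[[0,0,0],0,100],[[0,0,0],0,160],[[0,0,0],0,200],[[0,0,0],0,230],[[0,0,0],0,230],[[0,0,0],0,230],[[0,0,0],0,230],[[0,0,0],0,230],[[0,0,0],0,230],[[0,0,0],0,230]]' 45
cat > f.py <<'E'
from h import *
go(.588,-.0603,.055,2.1)
c=cam('wrist'); c2=cam('side'); im=np.zeros((480,800,3),np.uint8); im[:360,:480]=cv2.resize(c['frame'],(480,360)); im[:300,480:]=cv2.resize(c2['frame'][220:320,260:367],(320,300)); cv2.imwrite('pics/f7.png',im); print(get_state()['finger_force'],get_state()['opening'])
E
python3 f.py
```

```text
time: 13.45
eef_pos: [0.5901, -0.0608, 0.0582]
tcp_rot: [1.0, 0.017, 0.001, 0.0]
contact_force: [0.7, 0.1, 0.3]
opening: 1.005
finger_force: 0.0
time: 14.45
eef_pos: [0.5894, -0.0586, 0.0575]
tcp_rot: [1.0, 0.017, 0.0, -0.002]
contact_force: [-0.4, 5.8, 3.8]
opening: 0.27
finger_force: 54.3
t 14.45 tcp [589.4 -58.6  57.5] head 2.0 shift [-1.4  1.7  2.5] yaw -0.1
54.31448949711921 0.2690568153557123
```

View pics/f7.png

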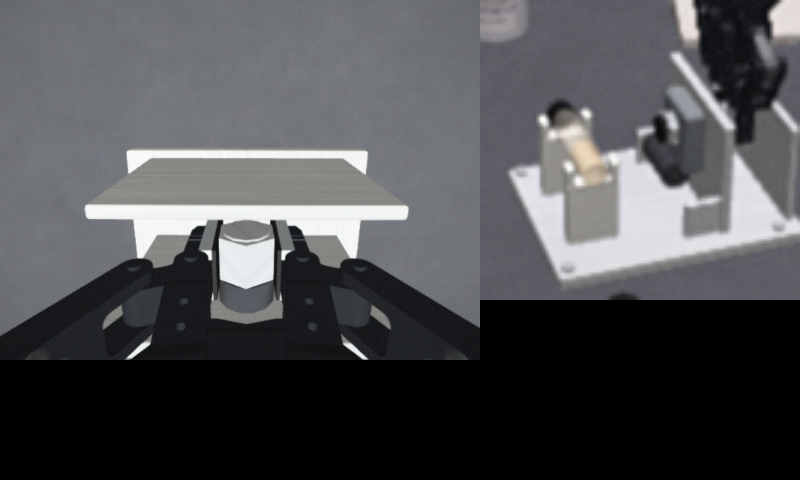

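The fingers are pinching the head on its flats (246,255), with the opening matching about 24 mm across. The vial rests in both saddles on the right of the view. I'll let it settle and check it's stationary.

```bash
python3 -m crank '[[[0,0,0],0,230],[[0,0,0],0,230],[[0,0,0],0,230],[[0,0,0],0,230],[[0,0,0],0,230],[[0,0,0],0,230],[[0,0,0],0,230],[[0,0,0],0,230],[[0,0,0],0,230],[[0,0,0],0,230]]'
python3 - <<'E'
from h import *
# head turning? compare two wrist views, and vial height
a=cam('wrist'); [get_state() for _ in range(3)]; b=cam('wrist')
for _ in range(4): b=cam('wrist')
roi=np.s_[290:400,295:365]
print('diff',cv2.absdiff(a['frame'][roi],b['frame'][roi]).mean())
s=cam('side'); 
u,v=np.meshgrid(np.arange(240,360),np.arange(200,330)); P=pts(s,np.c_[u.ravel(),v.ravel()])
m=(P[:,2]>.0815)&(P[:,2]<.1)&(abs(P[:,0]-.463)<.03)&(abs(P[:,1]+.063)<.07); q=P[m]
for lo,hi in((-.12,-.08),(-.08,-.04),(-.04,0)):
    w=q[(q[:,1]>lo)&(q[:,1]<hi)]; print(lo,len(w),w.mean(0).round(4) if len(w) else '', w[:,2].max().round(4) if len(w) else '')
print(get_state()['finger_force'],get_state()['opening'])
E
```

```text
time: 15.55
eef_pos: [0.5894, -0.0586, 0.0575]
tcp_rot: [1.0, 0.017, 0.0, -0.002]
contact_force: [-0.6, 5.9, 3.6]
opening: 0.274
finger_force: 54.3
diff 1.338831168831169
-0.12 66 [ 0.4643 -0.0984  0.0845] 0.0877
-0.08 74 [ 0.4626 -0.0614  0.0844] 0.0877
-0.04 40 [ 0.4618 -0.0283  0.0842] 0.088
54.313913222722476 0.2720362261069008
```

The grip is steady, the head isn't turning (image difference is only noise), and the vial is level. Handing in.

```bash
python3 -c "
from plant import ctrl; print(ctrl.sign_off())"
```

```text
the job is handed in; nothing more can be done
None
```

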